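# Expose the samples in the curing box

### The job

Lower the open lid of the small curing box gently until it is fully closed, and only then pull the spring-return slide at its side out along the rail until its index finger is level with the finger of the small rider set on the rail, and keep it there: it springs back when let go, so finish while still holding the slide at the mark. Do not shift the rider, and leave the other things on the table where they are.

Things in the scene. Friction and masses are not known exactly. Their poses are not given: they have to be found in the camera images.
- curing_box: Fixed white box, 130 (x) x 150 (y) x 60 mm high, 72 with closed lid. Origin: centre of its underside; x from its front to the hinge side, y to its left, z up; turned by up to about 0.35 rad. From its right wall (y = -75 mm) an aluminium rail, box x -12 to +50 mm, top at z = 24 mm, runs out to y = -225 mm.
- box_lid (a joint): Lid angle, rad: 0 = closed, grows as it opens (starts at 0.7 to 1.15; stop at 1.4). White plate 134 x 152 x 12 mm, with a thumb tab on its free front edge. Hinge line parallel to box y at box x = 65, z = 60 mm; the front edge swings up and back. The stiff hinge holds it at any angle; 2 to 4 N near the free edge closes it and it stays shut.
- lid_press (a point): Point to push, on the lid's outer face, midway across, 105 mm from the hinge line, 28 mm in from the plate's free edge. z axis: the lid's outward normal. In the box frame at lid angle a: x = 65 - 105 cos a + 12 sin a, y = 0, z = 60 + 105 sin a + 12 cos a mm (72 mm when closed).
- pull_slide: Slide on the rail, runs to box -y: dark foot 30 x 26 mm under an upright black fin, 30 (x) x 14 (y) mm, from 33.5 to 68.5 mm above the table. Origin on the rail's top under the fin, axes as the box. Home (sprung in) at box (30, -135, 24) mm, 53 mm between fin and wall; 80 mm of travel. The spring pulls it home with 3 N at home, 9 N at 65 mm out.
- slide_grip (a point): Point in the middle of the fin of the slide, 10 mm below the fin's top, 58.5 mm above the table: take the fin here from above, fingers closing along box y (14 mm wide) or box x (30 mm).
- slide_index (a point): Tip of the slide's index finger, a 4 mm wide dark finger at the foot that points to the box's -x, at the slide's middle (same box y as the fin). 29.5 mm above the table.
- mark_rider (a joint): How far out the rider (the mark) is set, m: it equals the travel from home that the slide needs. Set at 0.030 to 0.065; stiff.
- mark_tip (a point): Tip of the rider's finger. The rider is a dark steel piece 14 x 14 x 12 mm on the rail's scale; its 4 mm wide finger points to box +x, at the slide's index finger. Level with the mark: slide_index and mark_tip have the same box y (they pass 1 mm apart in box x). Fingertips kept above 37 mm over the table clear the rider.
- flask: Bystander: tall black drinking bottle, 84 mm across, 304 mm high, at the back left. Origin under its centre.
- pink_dappen: Bystander: small pink cup, 33 mm across, 28 mm high, in front of the rail.
- powder_tub: Bystander: white tub with black lid, 49 mm across, 44 mm high, in front of the box.
- varnish: Bystander: small square varnish bottle with tall black cap, 26 x 26 x 72 mm, left of the box.
- bit_block: Bystander: black block 26 x 62 mm with coloured file bits, 43 mm high, left of the box.
- tape_roll: Bystander: roll of tape lying flat, 60 mm across, 19 mm high, right front.
- buffer_block: Bystander: pale foam block 26 x 92 x 26 mm, right front.

How it is judged:
By the outcome, as a careful person would: the job done as asked, in the order asked, and still so for the second after the job is handed in, while the arm keeps its last pose, push and grip.
It also fails if it takes over 48 s, if anything falls off the work surface, if the arm or the gripper's body presses on something with over 40 N, if the wrist force passes 120 N, or if a joint passes its speed limit or range.

### The arm

A 6-joint arm with a two-finger parallel gripper is mounted at the origin on the work surface; the furniture and walls round the work are solid. World frame = base frame: x ahead of the robot, y to its left, z up, the work surface at z = 0. Lengths are in m, angles in rad, forces in N, time in s.
With the tool pointing down it reaches from about 0.4 to 0.925 m from the base axis. Payload 3.4 kg.
Tool frame: the origin (TCP) lies on the centre line of the jaws, within the pads' length; the fingertips stand 17 mm ahead of it and the grasp point (between the pads) lies 2 mm behind it (robot.nose_length is the distance from the TCP to the fingertips, in m); z points along the fingers, y is the line along which they close (so a half turn about z gives the same grasp; the last joint's range is limited). The gripper opens to 85 mm and grips with 20 to 120 N. Pads are 22 mm wide; open, the fingers measure 114 mm over their backs; the gripper's body (76 mm by 85 mm) begins 54 mm behind the grasp point. The pads swing forward as they close: fully open they stand 13 mm farther back than shut.
Start: joints at [1.196, 0.307, 1.506, -0, 1.328, -0.073], TCP at [0.171, 0.549, 0.248] pointing down, gripper open.
Joint ranges: [-3.12, 3.12], [-1.05, 2.28], [0.14, 2.33], [-1.42, 4.57], [0.1, 2.73], [-2.68, 2.68]. Speed limits (rad/s): [2.57, 2.57, 3.14, 3.14, 3.14, 3.14].

### API

Orientations are given as a unit quaternion [w, x, y, z].
In Python, from cell import robot, cams, job, status gives the robot as it stands (robot), with the cameras (cams), the job (job) and the readings (status).
- The arm moves only by the tool step_hand, called after "Emit:" as name([rows], argument=value, ...), one row to a line, values as JSON. Schema: {"type":"object","properties":{"plan":{"type":"array","items":{"type":"array","items":{"type":"array","items":{"type":"number"},"minItems":5,"maxItems":5},"minItems":1,"maxItems":8},"minItems":1,"maxItems":1},"only":{"type":"string"},"quiet":{"type":"boolean"},"lines":{"type":"string"}},"required":["plan"],"additionalProperties":false}. plan is a list that holds a single list of rows (three levels of brackets), with 1 to 8 rows, each of 5 numbers: dx, dy, dz in m, then a turn about the tool's z in rad, then the finger opening in m; each row shifts and turns the commanded pose from where the row before left it, along the tool's axes as they then stand; what a row does not reach is not made up. A row lasts 1/8 s, in which the tool goes at most 0.0625 m and 0.188 rad, less where a joint would pass 70% of its speed; a pose out of reach is approached as far as the arm can. The fingers move at their own pace and stop on an object; the grip force is fixed at half the most. Time passes only in rows, so rows that do not move let the fingers close. The tool returns the time, the measured TCP pose, the force, the opening and the grip force at its end. only (a regular expression) keeps the lines of the reply that match it, lines (a string "A,B") keeps lines A to B, and quiet returns only ok. Input that does not fit is refused with a message, and nothing moves.
- status.sense(): the state, without advancing time (a new reading comes with each control period).
- cams.capture(name): name is "side" or "top" or "wrist"; returns a dict with "frame" (400x640x3 uint8, red, green, blue), "camera_matrix" (3x3 intrinsics, pixels), "rvec" (rotation vector, rad) and "tvec" (3), from world to camera coordinates, as OpenCV has them; the wrist camera has in their place "tool_from_camera" (4x4, takes a point from camera to tool coordinates, whose origin is the TCP and whose axes are the flange's). Camera axes: x right, y down, z forward; pixel columns grow to the right and rows downward; lengths in m; the calibration is good to about 2 mm. A picture is of the moment at which its call begins: read the wrist's pose just before it. There is no depth.
- job.hand_in(): hands the job in; it is judged then, once.
The state is a dict: "t": time; "joint_pos": joint angles; "joint_vel": joint speeds; "joint_torque": joint torques, N m; "ee_pos": TCP position; "orientation": TCP orientation; "ft_force": force on the tool from outside, world axes, zero at the start; "moment": the same for the moment, N m; "gripper_width": finger opening in m; "gripper_force": force on a finger pad.
Only numpy, scipy, OpenCV 4.12 (cv2) and the standard library are available. Lean on these libraries where they do the work, as an engineer would, in place of code of your own. Each camera call takes 0.05 s, during which the arm holds its last target. There are 200 camera calls.

## Working session

There is one attempt and no reset: what is moved stays moved. The work goes in short steps, Python scripts to look and compute and a tool call to move; the robot and the scene stay as the last step left them, time stands still between calls to the robot, and variables do not carry over. Pictures are saved under pics/ and viewed, at most 10 in all, crops included, and the job is handed in when it is done.

```bash
ls; mkdir -p pics
```

Run:
```python
from cell import robot, cams, job, status
import cv2,pickle
s=status.sense();print(s['t'],s['ee_pos'],s['orientation'],s['gripper_width'])
d={}
for n in("side","top"):
    c=cams.capture(n);d[n]=c;cv2.imwrite(f"pics/{n}0.png",c["frame"][:,:,::-1])
    print(n,c["camera_matrix"].tolist(),c["rvec"],c["tvec"])
pickle.dump(d,open("c0.pkl","wb"))
```

```text
cell.py
pics
0.0 [0.17067701 0.54837687 0.24736046] [-2.36424670e-04  1.50322527e-01  9.88636453e-01 -1.02304634e-03] 0.08543716877947909
side [[448.9151750474542, 0.0, 321.10036838356285], [0.0, 448.9151750474542, 198.40125708135568], [0.0, 0.0, 1.0]] [ 2.16653967 -1.44518752  0.44204107] [-0.07808237  0.42223572  0.98249799]
top [[519.0322214655262, 0.0, 320.3135157850091], [0.0, 519.0322214655262, 208.2901245205036], [0.0, 0.0, 1.0]] [ 2.1505739  -2.09877584  0.20534983] [0.09642562 0.47962588 1.33436665]
```

View pics/top0.png

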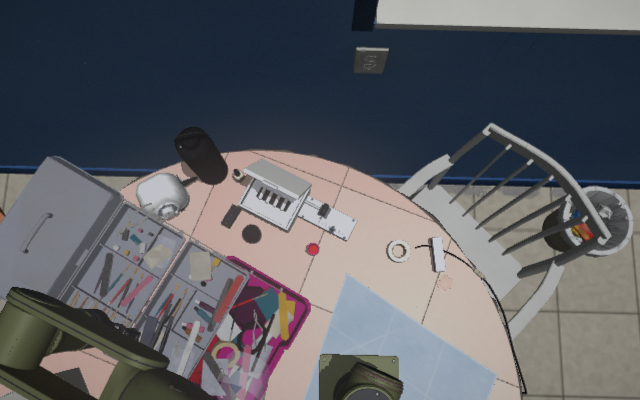

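View pics/side0.png

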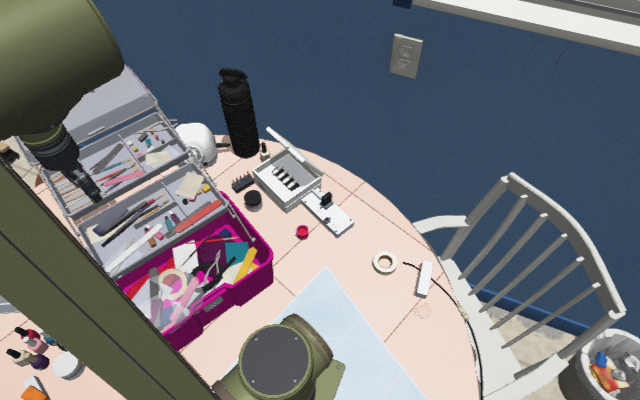

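The top view shows the box around (275,195), with its lid open toward the back. The rail runs to about (350,230), with the slide near (323,210). I'll enlarge both views.

Run:
```python
import cv2,pickle,numpy as np
d=pickle.load(open("c0.pkl","rb"))
a=d["top"]["frame"][150:250,230:362,::-1];b=d["side"]["frame"][120:240,225:360,::-1]
cv2.imwrite("pics/tz.png",cv2.resize(a,None,fx=6,fy=6,interpolation=cv2.INTER_CUBIC))
cv2.imwrite("pics/sz.png",cv2.resize(b,None,fx=5,fy=5,interpolation=cv2.INTER_CUBIC))
```

```text
(no output)
```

View pics/tz.png

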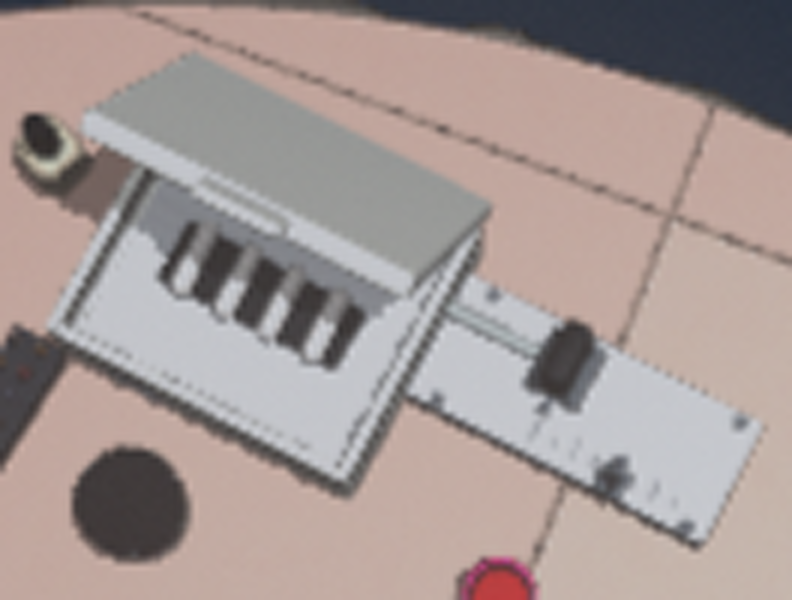

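View pics/sz.png

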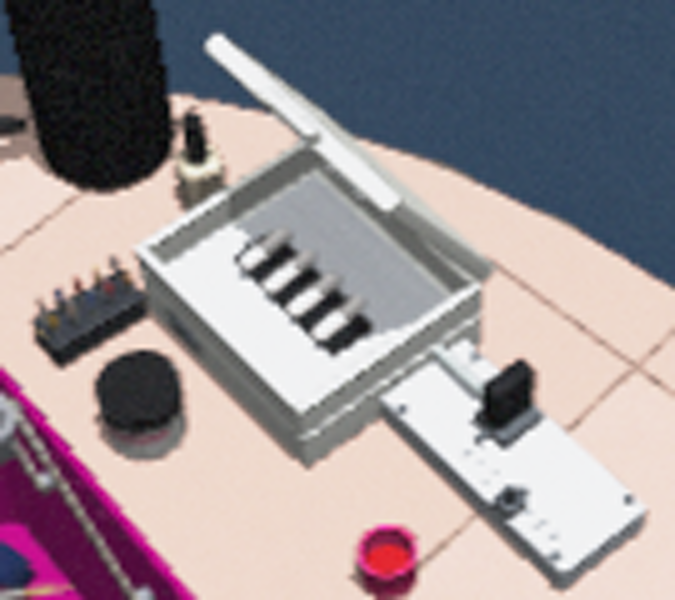

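The enlarged top view shows the box rim's front corners at crop (50,328) and (347,484), and the rail end at (698,543) and (763,425). The slide's index tip is near (543,405), the rider's finger tip near (622,458), and the lid's free edge runs from (85,110) to (412,285). I'll fit the box pose from these corners in both views.

Create h.py:
```python
import numpy as np,cv2,pickle
from scipy.optimize import least_squares
from scipy.spatial.transform import Rotation as R
def proj(c,P): return cv2.projectPoints(np.asarray(P,float).reshape(-1,3),c["rvec"],c["tvec"],c["camera_matrix"],None)[0][:,0]
def ray(c,uv,z):
    Rm=cv2.Rodrigues(c["rvec"])[0];o=-Rm.T@np.ravel(c["tvec"])
    v=Rm.T@np.linalg.inv(c["camera_matrix"])@[uv[0],uv[1],1];return o+v*(z-o[2])/v[2]
def b2w(p,P):
    P=np.asarray(P,float).reshape(-1,3);c,s=np.cos(p[2]),np.sin(p[2])
    return np.c_[p[0]+c*P[:,0]-s*P[:,1],p[1]+s*P[:,0]+c*P[:,1],P[:,2]]
def w2b(p,w):
    d=np.asarray(w)-[p[0],p[1],0];c,s=np.cos(p[2]),np.sin(p[2]);return np.array([c*d[0]+s*d[1],-s*d[0]+c*d[1],d[2]])
```

Run:
```python
from h import *
d=pickle.load(open("c0.pkl","rb"));T,S=d["top"],d["side"]
t=lambda x,y:(x/6+230-.4,y/6+150-.4)
s=lambda x,y:(x/5+225-.4,y/5+120-.4)
A=[(-.065,.075,.06),(-.065,-.075,.06),(-.012,-.225,.024),(.05,-.225,.024)]
tp=np.array([t(50,328),t(347,484),t(698,543),t(763,425)])
sp=np.array([s(137,250),s(302,410),s(562,573),s(645,513)])
f=lambda p:np.r_[(proj(T,b2w(p,A))-tp).ravel(),(proj(S,b2w(p,A))-sp).ravel()]
r=least_squares(f,[.7,.1,-.3],loss='soft_l1');p=r.x;print(p,f(p).round(1))
# lid: free edge outer & inner corners
def lid(a,r,y,n):return (.065-r*np.cos(a)+n*np.sin(a),y,.06+r*np.sin(a)+n*np.cos(a))
for a in np.arange(.6,1.3,.05):
    L=[lid(a,.133,.076,.012),lid(a,.133,-.076,0)]
    q=proj(T,b2w(p,L));w=proj(S,b2w(p,L))
    print(round(a,2),((q+.4-[230,150])*6).round().tolist(),((w+.4-[225,120])*5).round().tolist())
for uv,z in((t(543,405),.0295),(t(622,458),.0295),(t(612,478),.036),(t(575,335),.0685)): print(w2b(p,ray(T,uv,z)).round(4))
pickle.dump(p,open("p.pkl","wb"))
```

```text
[ 0.50618855  0.23156981 -0.46020284] [-1.  -0.6 -0.3 -0.3  0.9  0.4  0.6 -0.2 -0.7 -0.5 -0.4  1.1  0.   0.9
  0.6 -0.4]
0.6 [[43.0, 226.0], [360.0, 414.0]] [[153.0, 121.0], [322.0, 312.0]]
0.65 [[46.0, 214.0], [364.0, 403.0]] [[158.0, 111.0], [327.0, 302.0]]
0.7 [[50.0, 202.0], [368.0, 392.0]] [[164.0, 101.0], [333.0, 291.0]]
0.75 [[54.0, 189.0], [373.0, 381.0]] [[170.0, 90.0], [339.0, 280.0]]
0.8 [[59.0, 176.0], [378.0, 368.0]] [[177.0, 80.0], [346.0, 270.0]]
0.85 [[64.0, 162.0], [383.0, 356.0]] [[184.0, 70.0], [353.0, 259.0]]
0.9 [[69.0, 148.0], [389.0, 343.0]] [[192.0, 60.0], [361.0, 249.0]]
0.95 [[75.0, 134.0], [394.0, 330.0]] [[200.0, 50.0], [368.0, 238.0]]
1.0 [[81.0, 119.0], [401.0, 316.0]] [[208.0, 40.0], [377.0, 228.0]]
1.05 [[87.0, 105.0], [407.0, 302.0]] [[216.0, 31.0], [385.0, 218.0]]
1.1 [[93.0, 90.0], [414.0, 288.0]] [[225.0, 22.0], [394.0, 208.0]]
1.15 [[100.0, 75.0], [420.0, 273.0]] [[234.0, 13.0], [403.0, 198.0]]
1.2 [[107.0, 60.0], [427.0, 259.0]] [[243.0, 5.0], [412.0, 188.0]]
1.25 [[115.0, 46.0], [435.0, 244.0]] [[253.0, -4.0], [422.0, 179.0]]
[ 0.0099 -0.1329  0.0295]
[ 0.0051 -0.1752  0.0295]
[-0.0059 -0.1757  0.036 ]
[ 0.0377 -0.1338  0.0685]
```

Emit:
step_hand([
  [[0,0,0,0.158,0.0]],
])

```text
t: 0.22
ee_pos: [0.1708, 0.5486, 0.2477]
orientation: [-0.0, 0.23, 0.973, -0.001]
ft_force: [-0.7, 0.8, -0.0]
gripper_width: 0.0697
gripper_force: 0.0
```

Run:
```python
from h import *
from cell import robot, cams, job, status
d=pickle.load(open("c0.pkl","rb"));T=d["top"];p=pickle.load(open("p.pkl","rb"))
s=status.sense();q=s["orientation"];M=R.from_quat([q[1],q[2],q[3],q[0]]).as_matrix()
print(w2b(p,s["ee_pos"]),s["ee_pos"],"yaw err",np.arctan2(M[1,1],M[0,1])-p[2]-np.pi/2, M.round(3).tolist())
print("flask top",w2b(p,ray(T,(190,137),.3)),"bottom",w2b(p,ray(T,(212,172),0.0)),ray(T,(212,172),0))
print("base in box",w2b(p,[0,0,0]))
```

```text
[-0.44133872  0.1350736   0.24768494] [0.17075586 0.54860238 0.24768494] yaw err -0.0035852055309664177 [[-0.894, 0.447, -0.001], [0.447, 0.894, -0.001], [-0.0, -0.001, -1.0]]
flask top [-0.00733865  0.18493654  0.3       ] bottom [-0.01300145  0.19410599  0.        ] [0.580748   0.41125582 0.        ]
base in box [-0.35067885 -0.4322913   0.        ]
```

Emit:
step_hand([
  [[-0.02,-0.045,0,0.0035,0],[-0.03,-0.045,0,0,0],[-0.03,-0.045,0,0,0],[-0.05,0,0,0,0],[-0.05,0,0,0,0],[-0.05,0,0,0,0],[-0.05,0,0,0,0],[-0.05,0,0,0,0]],
])

```text
t: 1.23
ee_pos: [0.4071, 0.2797, 0.2481]
orientation: [-0.0, 0.23, 0.973, -0.0]
ft_force: [0.5, 0.7, -0.0]
gripper_width: 0.0002
gripper_force: 0.0
```

Create where.py:
```python
from h import *
from cell import robot, cams, job, status
p=pickle.load(open("p.pkl","rb"));s=status.sense();q=s["orientation"];M=R.from_quat([q[1],q[2],q[3],q[0]]).as_matrix()
print(w2b(p,s["ee_pos"]).round(4),"yawerr",round(float(np.arctan2(M[1,1],M[0,1])-p[2]-np.pi/2),4),"t",s["t"])
```

```bash
python3 where.py
```

```text
[-0.1102 -0.0009  0.2481] yawerr -0.0033 t 1.225
```

Emit:
step_hand([
  [[-0.05,0,0,0.003,0],[-0.05,0,0,0,0],[-0.05,0,0,0,0],[-0.02,0,0,0,0],[0,0,0.02,0,0]],
])

```text
t: 1.85
ee_pos: [0.5602, 0.204, 0.229]
orientation: [0.001, 0.232, 0.973, 0.001]
ft_force: [-0.7, -0.2, -1.1]
gripper_width: 0.0003
gripper_force: 0.0
```

```bash
python3 where.py
```

Run:
```python
from cell import robot, cams, job, status
import cv2
c=cams.capture("wrist");print(c["tool_from_camera"],c["camera_matrix"]);cv2.imwrite("pics/w1.png",c["frame"][:,:,::-1])
```

```text
[ 0.0606 -0.0007  0.229 ] yawerr -0.0081 t 1.85
[[ 1.14402495e-03 -9.63405757e-01 -2.68044843e-01  6.79268501e-02]
 [ 9.99998991e-01  1.32788102e-03 -5.04633562e-04 -9.03715265e-04]
 [ 8.42098538e-04 -2.68043995e-01  9.63406305e-01 -1.26142757e-01]
 [ 0.00000000e+00  0.00000000e+00  0.00000000e+00  1.00000000e+00]] [[356.8310399    0.         322.08645055]
 [  0.         356.8310399  195.70700803]
 [  0.           0.           1.        ]]
```

View pics/w1.png

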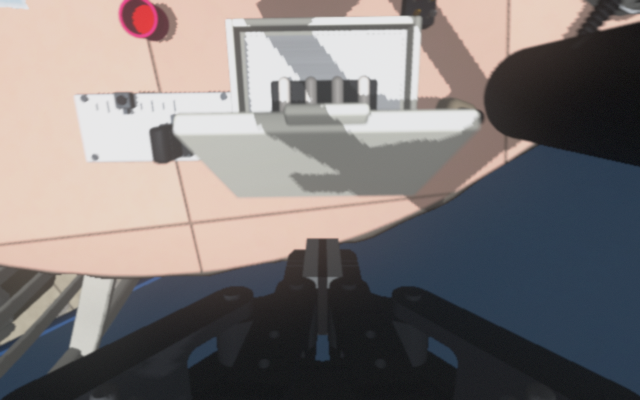

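The wrist view shows the lid square to the tool. Its free edge runs from (172,122) to (482,118), with the closed fingers behind its middle at (322,240). I'll lower behind the lid and approach it.

Emit:
step_hand([
  [[0,0,0.02,0.008,0],[0,0,0.02,0,0],[0,0,0.015,0,0],[0.01,0,0,0,0],[0.006,0,0,0,0],[0.005,0,0,0,0],[0,0,0,0,0]],
])

```text
t: 2.78
ee_pos: [0.5391, 0.2145, 0.1741]
orientation: [0.001, 0.235, 0.972, 0.0]
ft_force: [-0.2, 0.3, 0.8]
gripper_width: -0.0
gripper_force: 0.0
```

```bash
python3 where.py
```

```text
[ 0.0371 -0.0007  0.1741] yawerr -0.0134 t 2.775
```

Emit:
step_hand([
  [[0.003,0,0,-0.013,0],[0.0047,0,0.0024,0,0],[0.0047,0,0.0024,0,0],[0.0047,0,0.0025,0,0],[0,0,0,0,0]],
])

```text
t: 3.4
ee_pos: [0.5231, 0.2218, 0.1655]
orientation: [-0.001, 0.228, 0.974, -0.0]
ft_force: [-0.6, 1.0, 0.2]
gripper_width: -0.0
gripper_force: 0.0
```

```bash
python3 where.py
```

```text
[ 0.0195 -0.0013  0.1655] yawerr -0.0007 t 3.4
```

Emit:
step_hand([
  [[0.0043,0,0.0031,0,0],[0.0042,0,0.0031,0,0],[0.0042,0,0.0031,0,0]],
])

```text
t: 3.78
ee_pos: [0.5123, 0.2274, 0.1564]
orientation: [0.0, 0.229, 0.974, -0.0]
ft_force: [0.4, -1.1, 0.1]
gripper_width: -0.0002
gripper_force: 0.4
```

Emit:
step_hand([
  [[0.0038,0,0.0037,0,0],[0.0038,0,0.0037,0,0],[0.0037,0,0.0038,0,0]],
])

```text
t: 4.15
ee_pos: [0.5021, 0.2324, 0.1452]
orientation: [-0.0, 0.229, 0.974, -0.0]
ft_force: [0.5, 0.7, 0.8]
gripper_width: -0.0001
gripper_force: 0.4
```

```bash
python3 where.py;  python3 - <<'E'
from cell import robot, cams, job, status
import cv2
c=cams.capture("side");cv2.imwrite("pics/s1.png",cv2.resize(c["frame"][100:240,200:360,::-1],None,fx=4,fy=4))
E
```

```text
[-0.0041 -0.001   0.1452] yawerr -0.001 t 4.15
```

View pics/s1.png

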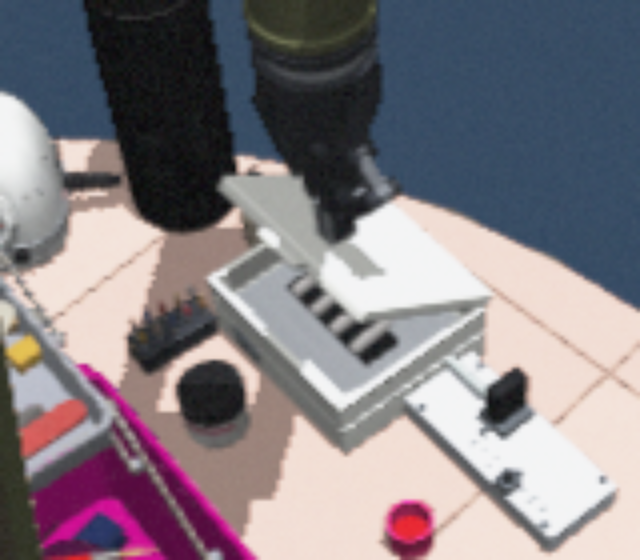

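The side view shows the lid coming down with the fingers near its free edge at about (340,235). It's roughly 0.6 rad open. I'll keep following the arc.

Emit:
step_hand([
  [[0.0032,0,0.0042,0,0],[0.0031,0,0.0042,0,0],[0.0031,0,0.0043,0,0],[0.0025,0,0.0047,0,0],[0.0025,0,0.0047,0,0],[0.0025,0,0.0046,0,0]],
])

```text
t: 4.95
ee_pos: [0.4872, 0.2399, 0.1184]
orientation: [0.0, 0.229, 0.974, -0.0]
ft_force: [0.5, 0.0, 0.9]
gripper_width: 0.0003
gripper_force: 0.3
```

Emit:
step_hand([
  [[0.0018,0,0.005,0,0],[0.0017,0,0.005,0,0],[0.0017,0,0.0049,0,0],[0.001,0,0.004,0,0],[0.001,0,0.004,0,0]],
])

```text
t: 5.58
ee_pos: [0.4809, 0.2431, 0.0957]
orientation: [0.0, 0.229, 0.974, -0.0]
ft_force: [0.4, 0.3, 0.5]
gripper_width: 0.0001
gripper_force: 0.3
```

```bash
python3 where.py
```

```text
[-0.0278 -0.0009  0.0957] yawerr -0.001 t 5.575
```

Emit:
step_hand([
  [[0,0,0.003,0,0],[0,0,0.002,0,0],[0,0,0.001,0,0],[0,0,0,0,0]],
])

```text
t: 6.08
ee_pos: [0.4809, 0.2431, 0.0898]
orientation: [0.0, 0.229, 0.974, -0.0]
ft_force: [0.5, -1.1, 0.1]
gripper_width: 0.0002
gripper_force: 0.0
```

Emit:
step_hand([
  [[0,0,0.001,0,0],[0,0,0,0,0]],
])

```text
t: 6.32
ee_pos: [0.481, 0.2432, 0.0891]
orientation: [0.0, 0.229, 0.974, 0.0]
ft_force: [-0.3, 0.4, 0.9]
gripper_width: -0.0
gripper_force: 0.6
```

```bash
python3 where.py
```

```text
[-0.0277 -0.0008  0.0891] yawerr -0.0011 t 6.325
```

Emit:
step_hand([
  [[0,0,0.001,0,0],[0,0,0,0,0]],
], only="ee_pos|ft")

```text
ee_pos: [0.481, 0.2432, 0.089]
ft_force: [-1.5, -1.5, 8.8]
```

Emit:
step_hand([
  [[0,0,0.001,0,0],[0,0,0,0,0]],
], only="ee_pos|ft")

```text
ee_pos: [0.4811, 0.2432, 0.0889]
ft_force: [-3.3, -0.9, 15.2]
```

Run:
```python
from cell import robot, cams, job, status
import cv2
c=cams.capture("side");cv2.imwrite("pics/s2.png",cv2.resize(c["frame"][120:240,225:360,::-1],None,fx=5,fy=5))
```

```text
(no output)
```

View pics/s2.png

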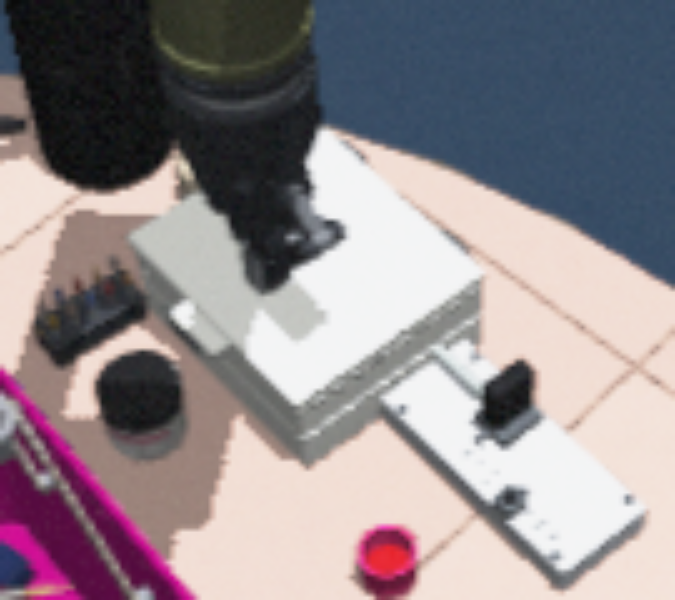

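The side view shows the lid lying flat and flush on the box, with the fingers pressing at (270,280). The 15 N reaction at z = 72 mm confirms it is closed. Next I'll lift and look at the rail with the wrist camera.

Emit:
step_hand([
  [[0,0,-0.03,0,0],[0,0,-0.04,0,0],[-0.02,-0.045,-0.04,0,0],[-0.03,-0.055,0,0,0.045],[-0.038,-0.054,0,0,0.045],[0,0,0,0,0.045]],
])

```text
t: 7.62
ee_pos: [0.4912, 0.0664, 0.1966]
orientation: [0.001, 0.232, 0.973, -0.001]
ft_force: [-0.0, 1.0, -0.3]
gripper_width: 0.0449
gripper_force: 0.0
```

```bash
python3 where.py;python3 - <<'E'
from cell import robot, cams, job, status
import cv2,pickle
s=status.sense();c=cams.capture("wrist");pickle.dump((s,c),open("w2.pkl","wb"));cv2.imwrite("pics/w2.png",cv2.resize(c["frame"][0:300,120:520,::-1],None,fx=2,fy=2,interpolation=cv2.INTER_CUBIC))
E
```

```text
[ 0.0599 -0.1546  0.1966] yawerr -0.0073 t 7.625
```

View pics/w2.png

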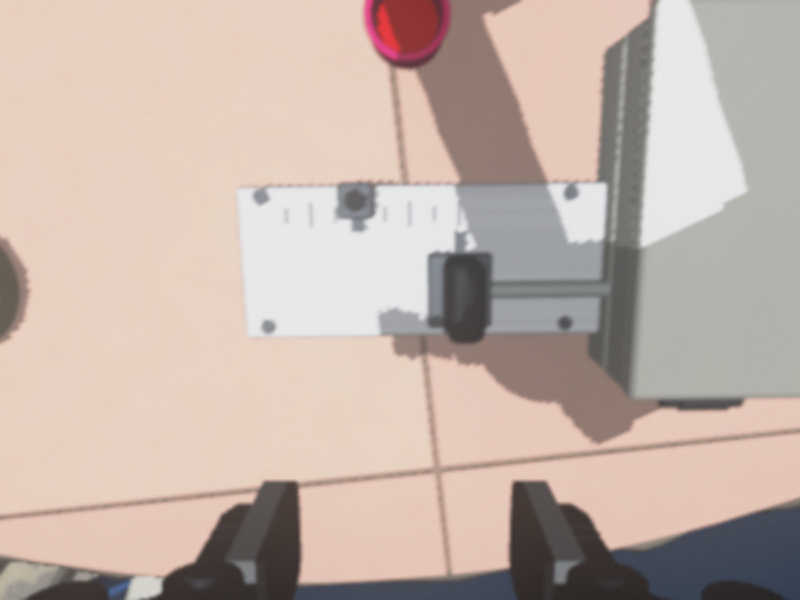

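The wrist view shows the slide's index tip at crop (460,233), the rider's finger tip at (358,230), the rail end corners at (239,187) and (248,336), and the foot spanning columns 430–492. I'll compute positions from these.

Add to h.py:
```python
def wray(s,c,uv,z):
    q=s["orientation"];M=R.from_quat([q[1],q[2],q[3],q[0]]).as_matrix();X=np.asarray(c["tool_from_camera"])
    o=M@X[:3,3]+s["ee_pos"];v=M@X[:3,:3]@np.linalg.inv(c["camera_matrix"])@[uv[0],uv[1],1];return o+v*(z-o[2])/v[2]
```

Run:
```python
from h import *
s,c=pickle.load(open("w2.pkl","rb"));p=pickle.load(open("p.pkl","rb"))
f=lambda x,y:(x/2+120-.25,y/2-.25)
for n,u,z in(("railF",f(239,187),.024),("railB",f(248,336),.024),("wallF",f(605,183),.024),("idx",f(460,233),.0295),("mark",f(358,230),.0295),("footc",f(461,290),.0285),("rider",f(356,200),.036),("fintop L",f(444,318),.0685),("fintop R",f(491,318),.0685),("finback",f(467,342),.0685)):
    w=wray(s,c,u,z);print(n,w2b(p,w).round(4),w.round(4))
```

```text
railF [-0.0106 -0.2221  0.024 ] [0.398  0.0373 0.024 ]
railB [ 0.0503 -0.2224  0.024 ] [0.4524 0.01   0.024 ]
wallF [-0.0113 -0.075   0.024 ] [0.4628 0.1694 0.024 ]
idx [ 0.0077 -0.1333  0.0295] [0.4539 0.1087 0.0295]
mark [ 0.0063 -0.1742  0.0295] [0.4344 0.0727 0.0295]
footc [ 0.0307 -0.1325  0.0285] [0.4748 0.0992 0.0285]
rider [-0.0054 -0.1743  0.036 ] [0.4239 0.0778 0.036 ]
fintop L [ 0.0354 -0.1415  0.0685] [0.4751 0.0891 0.0685]
fintop R [ 0.0355 -0.1246  0.0685] [0.4827 0.1042 0.0685]
finback [ 0.0442 -0.1331  0.0685] [0.4867 0.0927 0.0685]
```

Emit:
step_hand([
  [[0.015,0.0108,0.03,-0.007,0.045],[0.015,0.0108,0.03,0,0.045],[0,0,0.03,0,0.045],[0,0,0.025,0,0.045],[0,0,0.015,0,0.045],[0,0,0.01,0,0.045],[0,0,0,0,0.045]],
])

```text
t: 8.55
ee_pos: [0.4727, 0.1039, 0.0557]
orientation: [-0.001, 0.225, 0.974, -0.0]
ft_force: [-0.1, 0.2, 1.1]
gripper_width: 0.0447
gripper_force: 0.0
```

```bash
python3 where.py
```

```text
[ 0.0267 -0.1293  0.0557] yawerr 0.0071 t 8.55
```

Emit:
step_hand([
  [[-0.0033,-0.0037,-0.001,0.007,0.045],[0,0,0,0,0.045]],
])

```text
t: 8.8
ee_pos: [0.4754, 0.0981, 0.0581]
orientation: [0.001, 0.229, 0.973, 0.0]
ft_force: [0.6, 0.0, 0.3]
gripper_width: 0.0452
gripper_force: 0.0
```

```bash
python3 where.py
```

```text
[ 0.0317 -0.1333  0.0581] yawerr -0.0016 t 8.8
```

Emit:
step_hand([
  [[0,0,0,0,0],[0,0,0,0,0],[0,0,0,0,0],[0,0,0,0,0],[0,0,0,0,0]],
])

```text
t: 9.43
ee_pos: [0.4751, 0.0987, 0.0578]
orientation: [0.001, 0.229, 0.974, 0.0]
ft_force: [-0.1, 3.0, 6.9]
gripper_width: 0.0132
gripper_force: 59.5
```

```bash
python3 where.py
```

```text
[ 0.0311 -0.1329  0.0578] yawerr -0.001 t 9.425
```

Emit:
step_hand([
  [[0,-0.005,0,0,0],[0,-0.008,0,0,0],[0,-0.008,0,0,0],[0,-0.008,0,0,0],[0,-0.006,0,0,0],[0,-0.003,0,0,0],[0,0,0,0,0]],
])

```text
t: 10.3
ee_pos: [0.4587, 0.0652, 0.0578]
orientation: [0.001, 0.229, 0.973, 0.001]
ft_force: [1.2, 6.6, 4.5]
gripper_width: 0.0132
gripper_force: 59.4
```

```bash
python3 where.py;python3 - <<'E'
from cell import robot, cams, job, status
import cv2,pickle
s=status.sense();c=cams.capture("wrist");pickle.dump((s,c),open("w3.pkl","wb"));cv2.imwrite("pics/w3.png",cv2.resize(c["frame"][70:270,200:440,::-1],None,fx=3,fy=3,interpolation=cv2.INTER_CUBIC))
E
```

```text
[ 0.0314 -0.1702  0.0578] yawerr -0.0018 t 10.3
```

View pics/w3.png

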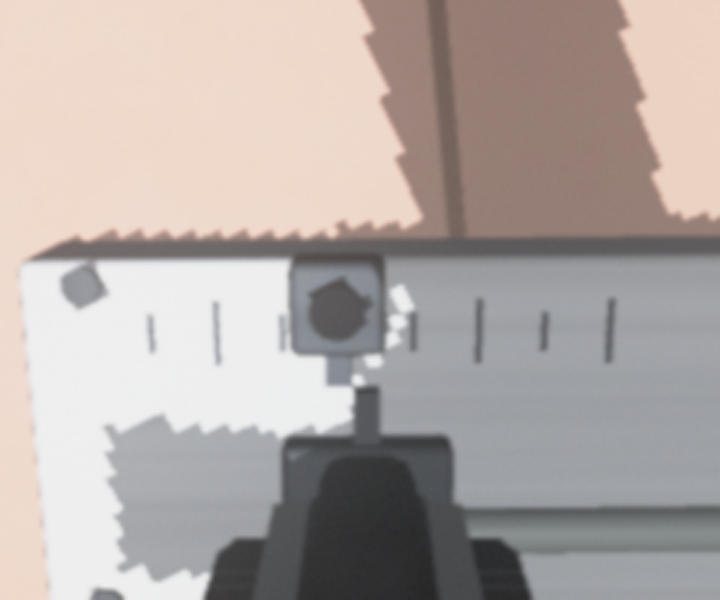

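The view shows the rider's finger centred at crop column 340 (row 370) and the slide's index finger at column 367 (row 405), so the slide needs about 4 mm more.

Create gap.py:
```python
from h import *
from cell import robot, cams, job, status
import sys
s=status.sense();c=cams.capture("wrist") if len(sys.argv)<2 else 0
if not c: s,c=pickle.load(open(sys.argv[1],"rb"))
p=pickle.load(open("p.pkl","rb"));g=cv2.cvtColor(c["frame"],cv2.COLOR_RGB2GRAY).astype(float)
for r in range(186,216,2): print(r,g[r,300:335].astype(int).tolist())
pickle.dump((s,c),open("wl.pkl","wb"))
f=lambda x,y:(x/3+200-1/3,y/3+70-1/3)
if len(sys.argv)>1: print([w2b(p,wray(s,c,f(*u),.0295)).round(4).tolist() for u in((339.5,380),(367,392))])
```

```bash
python3 gap.py w3.pkl
```

```text
186 [136, 136, 136, 137, 136, 135, 135, 134, 134, 133, 132, 133, 131, 132, 131, 131, 129, 130, 130, 129, 128, 129, 128, 126, 127, 124, 118, 121, 154, 178, 175, 169, 166, 166, 165]
188 [181, 179, 178, 177, 177, 177, 175, 165, 144, 125, 120, 120, 119, 119, 118, 118, 114, 116, 123, 131, 142, 165, 186, 193, 196, 201, 193, 167, 161, 165, 167, 166, 167, 166, 166]
190 [237, 236, 237, 236, 236, 236, 235, 228, 199, 155, 141, 140, 140, 140, 139, 137, 135, 145, 161, 166, 170, 189, 220, 233, 236, 235, 228, 204, 175, 167, 165, 166, 166, 166, 166]
192 [238, 238, 238, 237, 238, 237, 237, 230, 201, 158, 143, 141, 142, 140, 140, 138, 136, 145, 162, 166, 166, 170, 185, 200, 202, 200, 189, 174, 167, 166, 165, 166, 165, 165, 166]
194 [238, 238, 238, 238, 238, 237, 237, 229, 200, 157, 141, 140, 141, 140, 140, 138, 138, 157, 180, 183, 176, 168, 165, 165, 165, 164, 165, 165, 163, 164, 164, 164, 164, 164, 163]
196 [238, 238, 238, 238, 238, 238, 236, 229, 201, 156, 141, 140, 140, 139, 139, 139, 150, 198, 230, 233, 220, 187, 167, 164, 164, 164, 163, 164, 162, 164, 162, 163, 162, 163, 162]
198 [238, 238, 238, 
[... 898 characters left out ...]
38, 238, 238, 238, 237, 237, 237, 236, 227, 185, 125, 92, 89, 89, 89, 89, 89, 95, 120, 146, 159, 161, 161, 161, 161, 161, 160]
210 [238, 237, 235, 234, 235, 237, 238, 238, 238, 237, 237, 235, 233, 230, 222, 205, 184, 150, 111, 92, 90, 89, 88, 88, 89, 95, 119, 147, 159, 161, 162, 161, 160, 160, 162]
212 [222, 208, 192, 181, 194, 222, 234, 235, 231, 222, 207, 190, 177, 171, 170, 167, 161, 141, 110, 92, 89, 89, 89, 89, 89, 95, 120, 148, 162, 164, 163, 163, 163, 163, 164]
214 [161, 158, 158, 157, 161, 176, 189, 182, 168, 161, 158, 156, 155, 155, 153, 148, 139, 125, 104, 91, 89, 87, 88, 88, 87, 91, 107, 126, 136, 139, 139, 138, 138, 138, 138]
[[0.0068, -0.1752, 0.0295], [0.0086, -0.1711, 0.0295]]
```

Emit:
step_hand([
  [[0,-0.0022,0,0,0],[0,-0.002,0,0,0],[0,0,0,0,0],[0,0,0,0,0]],
])

```text
t: 10.85
ee_pos: [0.457, 0.0616, 0.0578]
orientation: [0.001, 0.229, 0.973, 0.001]
ft_force: [1.3, 6.1, 3.7]
gripper_width: 0.0132
gripper_force: 59.5
```

```bash
python3 where.py; python3 gap.py | sed -n '3,12p'
```

```text
[ 0.0314 -0.1741  0.0578] yawerr -0.0017 t 10.85
190 [237, 237, 237, 237, 237, 237, 237, 237, 236, 236, 236, 236, 236, 236, 235, 233, 220, 180, 147, 138, 138, 137, 138, 137, 135, 131, 141, 159, 164, 165, 164, 165, 164, 165, 165]
192 [237, 237, 237, 237, 237, 237, 237, 237, 237, 237, 237, 237, 237, 237, 237, 235, 225, 192, 151, 139, 139, 139, 139, 138, 139, 139, 150, 163, 165, 166, 165, 165, 165, 165, 165]
194 [237, 237, 237, 237, 237, 237, 237, 237, 237, 237, 237, 237, 237, 237, 237, 236, 228, 200, 154, 138, 139, 138, 135, 132, 130, 131, 144, 160, 164, 164, 164, 163, 164, 165, 164]
196 [237, 237, 237, 237, 237, 237, 237, 237, 237, 237, 237, 237, 237, 237, 237, 236, 228, 198, 152, 131, 123, 110, 103, 97, 95, 107, 135, 158, 164, 163, 163, 163, 163, 163, 163]
198 [237, 237, 237, 237, 237, 237, 237, 237, 237, 237, 237, 237, 237, 237, 237, 236, 229, 197, 137, 102, 89, 85, 84, 82, 85, 97, 127, 155, 163, 163, 164, 163, 163, 163, 164]
200 [237
[... 157 characters left out ...]
4, 164]
202 [237, 237, 237, 237, 237, 237, 237, 237, 237, 237, 237, 237, 237, 237, 237, 236, 232, 208, 143, 108, 99, 92, 89, 88, 89, 97, 119, 147, 159, 163, 162, 163, 162, 163, 161]
204 [237, 237, 237, 237, 237, 237, 237, 237, 237, 237, 237, 237, 237, 236, 235, 230, 218, 176, 121, 94, 90, 90, 90, 89, 90, 96, 119, 145, 157, 159, 160, 159, 159, 159, 158]
206 [237, 237, 237, 237, 237, 237, 237, 237, 237, 237, 237, 237, 237, 236, 230, 212, 173, 142, 110, 92, 90, 89, 89, 89, 89, 96, 119, 145, 158, 161, 160, 160, 160, 161, 160]
208 [237, 237, 237, 237, 237, 237, 237, 237, 237, 237, 237, 237, 237, 236, 233, 223, 195, 150, 111, 93, 90, 88, 89, 88, 88, 96, 119, 145, 158, 161, 162, 161, 160, 160, 160]
```

Emit:
step_hand([
  [[0,-0.0001,0,0,0],[0,0,0,0,0],[0,0,0,0,0],[0,0,0,0,0]],
], lines="1,2")

```text
t: 11.4
ee_pos: [0.457, 0.0616, 0.0579]
```

```bash
python3 -c "
from cell import robot, cams, job, status
print(job.hand_in())"
```

```text
the job is handed in; nothing more can be done
None
```

The lid is fully closed, and the slide was then pulled out about 41 mm and is held level with the rider's finger (within about 0.2 mm in the wrist camera). I handed the job in at about 11.4 s; the hand-in gave no verdict.

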